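# Tare the laboratory balance with the short beaker

### The arm

A 6-joint arm with a two-finger parallel gripper is mounted at the origin on the work surface. World frame = base frame: x ahead of the robot, y to its left, z up, the work surface at z = 0. Lengths are in mm, angles in rad, forces in N, time in s.
With the tool pointing down it reaches from about 375 to 900 mm from the base axis. Payload 3.1 kg.
Tool frame: the origin (TCP) lies at the very end of the fingers, on their centre line; the grasp point (between the pads) lies 19 mm behind it; x points along the fingers, y is the direction in which the jaws open and shut, and the axes are right-handed (so a half turn about x gives the same grasp; the last joint's range is limited). The gripper opens to 85 mm and grips with 20 to 120 N. Pads are 22 mm wide; open, the fingers measure 114 mm over their backs; the gripper's body (76 mm by 85 mm) begins 54 mm behind the grasp point. The pads swing forward as they close: fully open they stand 13 mm farther back than shut.
Start: joints at [-1.333, 0.527, 1.433, -0, 1.181, -0.178], TCP at [252.471, -571.713, 231.31] pointing down, gripper open.
Joint ranges: [-3.08, 3.08], [-0.75, 2.2], [0.22, 2.44], [-1.43, 4.57], [0, 2.65], [-2.85, 2.85]. Speed limits (rad/s): [2.79, 2.79, 3.14, 3.14, 3.14, 3.14].

### API

Orientations are given as a unit quaternion [w, x, y, z].
In Python, from bench import ctrl gives the robot as it stands.
- The arm moves only by the shell command python3 -m pendant 'ROWS'. ROWS is JSON, a list of rows, each a list of 5 numbers: the opening, from -1 (shut) to 1 (fully open), so that 0 is half open, then the shift along the world's x, y, z normalised to -1 to 1, where 1 is 0.025 m, then the turn about the world's z normalised to -1 to 1, where 1 is 4 degrees. A call has exactly 8 rows; each row shifts and turns the commanded pose from where the row before left it; what a row does not reach is not made up. A row lasts 1/8 s, in which the tool goes at most 62.5 mm and 10.7 degrees, less where a joint would pass 70% of its speed; a pose out of reach is approached as far as the arm can. A call with a number of a shift or a turn outside -1 to 1 is refused whole. A call with a gripper value outside its range is refused whole. The fingers move at their own pace and stop on an object; the grip force is fixed at half the most. Time passes only in rows, so rows that do not move let the fingers close, or fill a call up. It gives the time, the measured TCP pose, the force and the opening at its end, in the units of the state.
- ctrl.read_state(): the state, without advancing time (a new reading comes with each control period).
- ctrl.grab_frame(name): name is "scene" or "side" or "wrist"; returns (picture, depth): 384x512x3 uint8, red, green, blue; 384x512 float32, mm along the optical axis (not along the pixel's ray), 0 where there is no reading.
- ctrl.camera_params(name): a dict with "vertical_fov" (degrees; the focal length in pixels is half the picture's height over the tangent of half this angle, whatever the lens; pixels are square), "cx", "cy" (the principal point, pixels), "position" and "orientation" of the camera in the world; the wrist camera has in their place "mount" (4x4, takes a point from camera to tool coordinates, whose origin is the TCP and whose axes are the tool frame's). Camera axes: x right, y down, z forward; pixel columns grow to the right and rows downward; lengths in mm; the calibration is good to about 2 mm. The wrist camera is an equidistant fisheye: a pixel r from the principal point sees the ray r / f radians off the axis. A picture is of the moment at which its call begins: read the wrist's pose just before it. camera_params takes no time and is no camera call.
- ctrl.sign_off(): hands the job in, once; it reports no verdict.
Trained networks look in the newest picture that a camera, given by its name, has taken for a name from the list of things; names that differ only in an ending like _2 or _b are one class to them, and where a whole thing is asked for, a point or a joint stands for the part that bears it (a point fixed in the world has none). Each returns a list of dicts, best first, with "conf" (0 to 1); they miss things now and then, are a little off and sometimes report something else, mostly with a low value. They report only what shows in the picture. A call takes as long as a camera call. They do not tell look-alikes from the thing itself.
- ctrl.spot_in(target, camera): "pixel" ([column, row] in pixels, amid what is visible of it).
- ctrl.masks_of(target, camera): "mask" (384x512 bool, what is visible of it) and "pixel" ([column, row] in pixels, amid what is visible of it).
- ctrl.landmark_of(target, camera): "pixel" ([column, row] in pixels: a listed point, or the origin of a listed thing).
The state is a dict: "clock": time; "joints": joint angles; "joint_vel": joint speeds; "joint_efforts": joint torques, N m; "position": TCP position; "orientation": TCP orientation; "contact_force": force on the tool from outside, world axes, zero at the start; "wrist_torque": the same for the moment, N m; "opening": opening from 0.0 (shut) to 1.0 (fully open).
Only numpy, scipy, OpenCV 4.12 (cv2) and the standard library are available. Lean on these libraries where they do the work, as an engineer would, in place of code of your own. Each camera call takes 0.05 s, during which the arm holds its last target. There are 200 camera calls.

### The job

Tare the balance for the short porcelain beaker: set the empty short beaker down upright, well on the middle of the round weighing pan without dropping it, let go of it, and then press the long key on the balance's front keypad straight down until you feel it resist firmly, keep it pressed for about half a second, and let go. Do not lean hard on the key, do not press the small round keys, and leave the beaker standing on the pan.

Things in the scene. Friction and masses are not known exactly. Their poses are not given: they have to be found in the camera images.
- beaker_mid (a point): Centre (on the axis, half-way up) of the short white porcelain beaker: loose, plain, round, open cup, 52 mm outer diameter, 60 mm high, wall 4 mm, about 0.1 to 0.16 kg, upright on the bench; z points to its mouth. In its group stand a 100 mm high beaker of the same diameter and a 100 mm amber bottle, in any order, centres at least 110 mm apart.
- pan (a point): Centre of the top face of the balance's round steel pan, 136 mm across, fixed, 72 mm above the bench. The balance is an ivory box fixed to the bench, 300 mm deep, 200 mm wide, with a low keypad deck (46 mm high) in front, on the robot's side. +x of this frame points from keypad to the balance's back, +y to its left, z up.
- long_key: The only long key, ivory, 30 (x) by 50 mm (y), at the keypad's left end seen from the robot. Origin: centre of its top face, 49.5 mm above the bench, 3.5 mm above the deck; axes as the pan's, whose centre is 173 mm behind (+x), 50 mm right (-y). Yields just 1.5 mm: moves at 2 N, stops at 5 N; registers when fingers press over 4 N for 0.2 s, springs back. Over 40 N harms it.
- round_keys: The two small round keys on the same keypad, 18 mm in diameter, as high as the long key, rigid. Origin: midway between them, level with their tops; they lie 20 mm to either side of it along y. The origin is 102 mm to the right (-y) of the long key's centre. Not to be pressed.
Things that resemble listed ones, but are neither listed nor needed, are in the scene too. Leave any brown or red look-alike of the part that bears beaker_mid alone.

How it is judged:
By the outcome, as a careful person would: the job done as asked, in the order asked, and still so for the second after the job is handed in, with the robot touching nothing.
It also fails if it takes over 45 s, if anything falls off the work surface, if the arm or the gripper's body presses on something with over 40 N, if the wrist force passes 120 N, or if a joint passes its speed limit or range.

## Working session

There is one attempt and no reset: what is moved stays moved. The work goes in short steps, Python scripts to look and compute and a shell command to move; the robot and the scene stay as the last step left them, time stands still between calls to the robot, and variables do not carry over. Pictures are saved under pics/ and viewed, on a budget of 10 in all, crops included, one or two more only if the job needs it, and the job is handed in when it is done.

```bash
mkdir -p pics
cat > h.py <<'E'
import numpy as np, cv2
from scipy.spatial.transform import Rotation as R
from bench import ctrl
def q(o): return R.from_quat([o[1],o[2],o[3],o[0]])
def world(cam,px,depth,st=None):
    p=ctrl.camera_params(cam); f=192/np.tan(np.radians(p["vertical_fov"])/2)
    d=np.array([px[0]-p["cx"],px[1]-p["cy"]])
    if cam=="wrist":
        r=np.hypot(*d); th=r/f; k=np.tan(th)/r if r>0 else 0
        c=np.array([d[0]*k,d[1]*k,1])*depth
        c=(np.array(p["mount"])@np.append(c,1))[:3]
        return q(st["orientation"]).apply(c)+st["position"]
    return q(p["orientation"]).apply(np.append(d/f,1)*depth)+p["position"]
def ray(cam,px,z,st=None):
    a=world(cam,px,100,st);b=world(cam,px,200,st); return a+(b-a)*(z-a[2])/(b[2]-a[2])
def save(im,n): cv2.imwrite("pics/"+n,im[:,:,::-1])
E
python3 - <<'E'
from h import *
for c in("scene","side"):
    im,d=ctrl.grab_frame(c); save(im,c+"0.png")
    print(c, ctrl.camera_params(c))
    for t,z in(("beaker_mid",30),("pan",72),("long_key",49.5),("round_keys",49.5)):
        for r in ctrl.landmark_of(t,c)[:4]:
            u=r["pixel"]; print(t,round(r["conf"],2),np.round(u),ray(c,u,z).round(1),world(c,u,d[int(u[1]),int(u[0])]).round(1))
s=ctrl.read_state();print(s)
E
```

```text
scene {'vertical_fov': 57.49782527142021, 'cx': 251.39739968833132, 'cy': 186.11407264010842, 'position': array([1044.18621918,  394.57002817,  579.04322457]), 'orientation': array([-0.1734363 ,  0.32376009,  0.82956394, -0.42062208])}
beaker_mid 0.71 [200. 186.] [ 620.6 -247.3   30. ] [ 634.5 -226.2   48. ]
beaker_mid 0.71 [190. 210.] [ 698.3 -183.6   30. ] [ 713.5 -158.2   54.1]
beaker_mid 0.61 [229. 200.] [ 601.6 -149.4   30. ] [ 619.  -128.1   51.5]
pan 0.71 [283. 231.] [621.4  50.   72. ] [621.4  50.   72. ]
long_key 0.62 [359. 226.] [463.9 139.4  49.5] [462.9 138.9  48.6]
round_keys 0.5 [328. 204.] [448.8  42.7  49.5] [445.7  40.8  46.7]
side {'vertical_fov': 47.86593768108797, 'cx': 264.7631431505349, 'cy': 196.07484234682246, 'position': array([ 416.39410714, -744.87697432,  647.94860712]), 'orientation': array([-0.41918106,  0.90101215, -0.10521405,  0.03734088])}
beaker_mid 0.94 [348. 231.] [ 703.2 -176.7   30. ] [ 690.  -202.9   58.4]
beaker_mid 0.75 [321. 265.] [ 622.4 -248.9   30. ] [ 612.5 -272.8   59.8]
beaker_mid 0.69 [291. 230.] [ 593.  -147.5   30. ] [ 587.4 -166.3 
[... 191 characters left out ...]
  34.1  46.9]
{'clock': 0.5, 'joints': array([-1.33351073e+00,  5.27530366e-01,  1.43275548e+00,  1.37097190e-05,
        1.18139737e+00, -1.78522704e-01]), 'joint_vel': array([-0.00014762, -0.00216375, -0.00019612,  0.00071801, -0.00053319,
        0.00039308]), 'joint_efforts': array([-8.62760808e-04, -4.41907489e+01, -1.78223151e+01, -3.28841870e-04,
        1.84422279e-03, -2.69762388e-06]), 'position': array([ 252.46084887, -571.68420519,  231.27402281]), 'orientation': array([ 0.14591972,  0.69188363,  0.14598399, -0.69187655]), 'contact_force': array([-0.08665938,  0.52947286,  0.98343715]), 'wrist_torque': array([-0.02132818,  0.02337103,  0.04932947]), 'opening': 0.9981119998305911}
```

```bash
python3 -c "
import cv2;a=cv2.imread('pics/scene0.png');b=cv2.imread('pics/side0.png')
print(a.shape)"
```

```text
(384, 512, 3)
```

View pics/scene0.png

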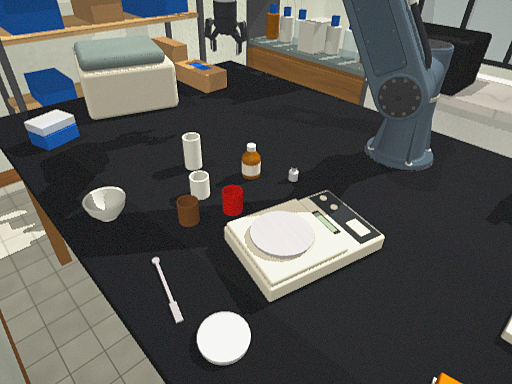

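View pics/side0.png

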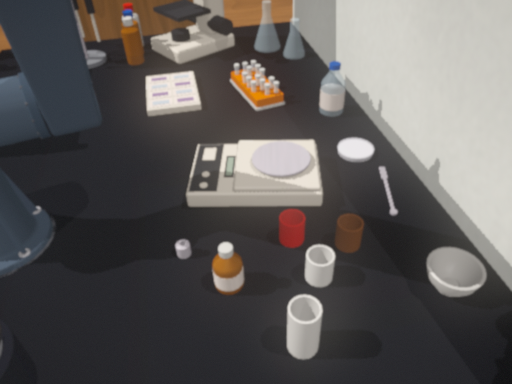

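The scene picture shows the short white beaker at (200,186), the tall one at (192,151), the red look-alike at (232,200), the brown one at (188,210) and the long white key at (359,228). In the side picture the short beaker is at (320,265), the tall one at (303,328) and the bottle at (228,270). That puts the short beaker at about (621,-248).

```bash
python3 -m pendant '[[1,1,0.88,0,0],[1,1,0.88,0,0],[1,1,0.88,0,0],[1,1,0.88,0,0],[1,1,0.88,0,0],[1,1,0.88,0,0],[1,1,0.88,0,0],[1,1,0.88,0,0]]'
python3 - <<'E'
from h import *
s=ctrl.read_state(); print(q(s["orientation"]).as_matrix().round(3))
E
```

```text
clock: 1.5
position: [453.3, -395.0, 231.5]
orientation: [0.146, 0.692, 0.146, -0.692]
contact_force: [0.1, 0.4, -0.4]
opening: 1.004
[[ 0.     0.404 -0.915]
 [-0.    -0.915 -0.404]
 [-1.     0.    -0.   ]]
```

```bash
python3 -m pendant '[[1,0.84,0.735,0,1],[1,0.84,0.735,0,1],[1,0.84,0.735,0,1],[1,0.84,0.735,0,1],[1,0.84,0.735,0,1],[1,0.84,0.735,0,1],[1,0.84,0.735,0,1],[1,0.84,0.735,0,1]]'
python3 - <<'E'
from h import *
s=ctrl.read_state(); im,d=ctrl.grab_frame("wrist"); save(im,"w1.png")
print(q(s["orientation"]).as_matrix()[:,1].round(3))
for t,z in(("beaker_mid",30),("pan",72),("long_key",49.5),("round_keys",49.5)):
    for r in ctrl.landmark_of(t,"wrist")[:5]:
        print(t,round(r["conf"],2),np.round(r["pixel"]),ray("wrist",r["pixel"],z,s).round(1))
for r in ctrl.masks_of("beaker_mid","wrist")[:5]:
    v,u=np.nonzero(r["mask"]); P=np.array([world("wrist",(a,b),d[b,a],s) for a,b in zip(u,v) if d[b,a]>0])
    t=P[(P[:,2]>54)&(P[:,2]<66)]
    if len(t)>5:
        c,rad=cv2.minEnclosingCircle(t[:,:2].astype(np.float32)); print(np.round(r["pixel"]),"rim",c,rad,P[:,2].max(),len(t))
E
```

```text
clock: 2.5
position: [621.1, -248.0, 231.3]
orientation: [-0.332, -0.624, -0.332, 0.624]
contact_force: [-1.4, -0.1, 0.4]
opening: 1.0
[ 0.829 -0.56   0.   ]
beaker_mid 0.87 [248. 174.] [ 617.9 -250.8   30. ]
beaker_mid 0.87 [275.  86.] [ 701.2 -182.8   30. ]
beaker_mid 0.58 [182. 109.] [ 597.9 -144.3   30. ]
long_key 0.94 [ 4. 20.] [465.4 135.8  49.5]
round_keys 0.66 [19. 80.] [443.2  34.8  49.5]
[280.  83.] rim (702.88671875, -182.19024658203125) 26.287391662597656 60.823852247464 535Traceback (most recent call last):
  File "<stdin>", line 8, in <module>
  File "h.py", line 6, in world
    p=ctrl.camera_params(cam); f=192/np.tan(np.radians(p["vertical_fov"])/2)
ValueError: time passes only in moves, steps and waits
```

View pics/w1.png

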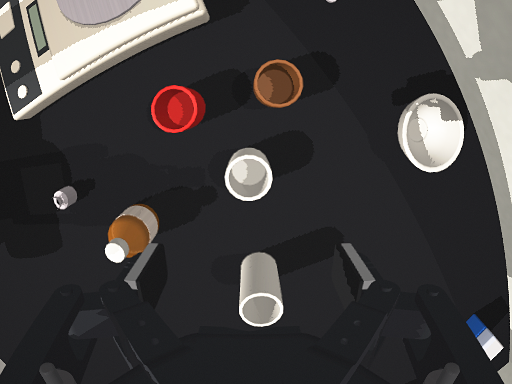

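The wrist picture shows the white short beaker at (248,174), the red look-alike at (178,108), brown at (278,83), the tall beaker at (260,290) and the bottle at (130,235). I'll get the short beaker's rim from depth, and the tall one's position too.

```bash
sed -i 's/^def world/from functools import lru_cache\n@lru_cache\ndef prm(c): return ctrl.camera_params(c)\ndef world/; s/p=ctrl.camera_params(cam)/p=prm(cam)/' h.py
cat >> h.py <<'E'
def cloud(cam,d,st=None,box=(0,512,0,384)):
    u0,u1,v0,v1=box
    return np.array([world(cam,(a,b),d[b,a],st) for b in range(v0,v1) for a in range(u0,u1) if d[b,a]>0])
E
python3 - <<'E'
from h import *
s=ctrl.read_state(); im,d=ctrl.grab_frame("wrist")
for n,box,z in(("short",(220,280,140,205),60),("tall",(235,290,250,330),100)):
    P=cloud("wrist",d,s,box); t=P[abs(P[:,2]-z)<5]
    c,r=cv2.minEnclosingCircle(t[:,:2].astype(np.float32)); print(n,c,r,np.percentile(P[:,2],98),len(t))
for r in ctrl.landmark_of("beaker_mid","wrist")[:3]: print(ray("wrist",r["pixel"],30,s).round(1))
E
```

```text
short (619.9677124023438, -250.18255615234375) 26.03252601623535 59.77822735734693 541
tall (550.4412841796875, -379.5555725097656) 26.286062240600586 100.48584069254757 482
[ 702.6 -180.4   30. ]
[ 617.8 -250.5   30. ]
[ 594.9 -142.5   30. ]
```

```bash
python3 -m pendant '[[1,-0.04,-0.09,-1,0],[1,0,0,-1,0],[1,0,0,-1,0],[1,0,0,-1,0],[1,0,0,-1,0],[1,0,0,-1,0],[1,0,0,-1,0],[1,0,0,-0.8,0]]'
python3 -m pendant '[[1,0,0,-0.7,0],[1,0,0,0,0],[-1,0,0,0,0],[-1,0,0,0,0],[-1,0,0,0,0],[-1,0,0,0,0],[-1,0,0,0,0],[-1,0,0,0,0]]'
```

```text
clock: 3.9
position: [618.9, -251.7, 35.3]
orientation: [-0.33, -0.625, -0.331, 0.625]
contact_force: [0.3, 0.8, -0.8]
opening: 0.999
clock: 4.9
position: [620.4, -251.4, 20.1]
orientation: [0.332, 0.625, 0.33, -0.624]
contact_force: [0.0, -0.5, 5.1]
opening: 0.583
```

```bash
python3 -m pendant '[[-1,0,0,0.3,0],[-1,0,0,0.8,0],[-1,0,0,1,0],[-1,0,0,1,0],[-1,0,0,1,0],[-1,0,0,1,0],[-1,0,0,0.5,0],[-1,0,0,0,0]]'
python3 - <<'E'
from h import *
s=ctrl.read_state(); print(s["opening"],s["position"])
for c in("scene","side","wrist"):
    im,d=ctrl.grab_frame(c); save(im,c+"2.png"); st=s if c=="wrist" else None
    L={t:ctrl.landmark_of(t,c)[:2] for t in("pan","long_key","round_keys")}
    M={t:ctrl.masks_of(t,c)[:1] for t in("pan","long_key")}
    for t,z in(("pan",72),("long_key",49.5),("round_keys",49.5)):
        for r in L[t]: print(c,t,round(r["conf"],2),np.round(r["pixel"]),ray(c,r["pixel"],z,st).round(1))
        for r in M.get(t,[]):
            v,u=np.nonzero(r["mask"]); P=np.array([ray(c,x,z,st)[:2] for x in zip(u,v)]).astype(np.float32)
            print("  mask",round(r["conf"],2),cv2.minAreaRect(P),cv2.minEnclosingCircle(P),np.median([d[b,a] for a,b in zip(u,v)]))
E
```

```text
clock: 5.9
position: [619.9, -251.2, 160.2]
orientation: [0.332, 0.625, 0.33, -0.624]
contact_force: [0.0, -0.0, -1.9]
opening: 0.587
0.5873798269588143 [ 619.94193685 -251.19279806  160.22626001]
scene pan 0.86 [281. 232.] [626.   50.3  72. ]
  mask 0.88 ((597.5610961914062, 83.67736053466797), (221.2271728515625, 298.5557861328125), 75.8966293334961) ((598.155029296875, 90.93470001220703), 176.88426208496094) 734.51013
scene long_key 0.7 [357. 227.] [468.6 137.8  49.5]
  mask 0.71 ((494.53851318359375, -445.435302734375), (202.3783721923828, 65.48383331298828), 55.7647819519043) ((492.31756591796875, -443.9239196777344), 101.32413482666016) 840.6388
scene round_keys 0.48 [326. 202.] [448.2  37.4  49.5]
side pan 0.82 [276. 154.] [615.   62.5  72. ]
  mask 0.81 ((550.4757080078125, 12.356201171875), (243.26760864257812, 282.6731262207031), 77.35636138916016) ((547.9066162109375, 16.213123321533203), 170.34249877929688) 969.28284
side long_key 0.44 [206. 154.] [456.2 138.5  49.5]
  mask 0.51 ((464.2163391113281, 135.98577880859375), (51.06044387817383, 30.869836807250977), 75.4516372680664) ((464.83074951171875, 135.75717163085938), 28.131149291992188) 1051.759
```

View pics/wrist2.png

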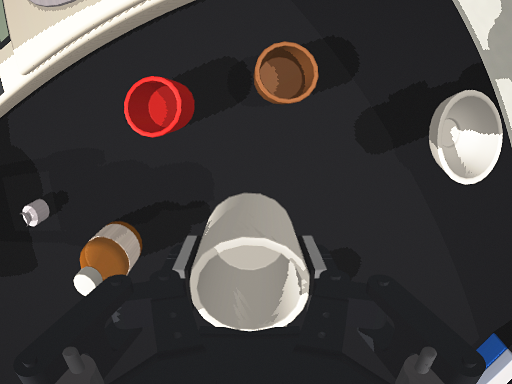

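The cup is held upright between the pads, at about (250,280). I'll move part of the way to the pan and look from close by.

```bash
python3 -m pendant '[[-1,0,0.5,0,0],[-1,0,0.9,0,0],[-1,0,1,0,0],[-1,0,1,0,0],[-1,0,1,0,0],[-1,0,1,0,0],[-1,0,1,0,0],[-1,0,0.6,0,0]]'
python3 - <<'E'
from h import *
s=ctrl.read_state()
for c in("wrist","scene"):
    im,d=ctrl.grab_frame(c); save(im,c+"3.png"); st=s if c=="wrist" else None
    for t,z in(("pan",72),("long_key",49.5),("round_keys",49.5)):
        for r in ctrl.landmark_of(t,c)[:2]: print(c,t,round(r["conf"],2),np.round(r["pixel"]),ray(c,r["pixel"],z,st).round(1))
    P=cloud(c,d,st); P=P[np.hypot(P[:,0]-620,P[:,1]-47)<110]
    print(np.histogram(P[:,2],range(50,90,2)))
    t=P[abs(P[:,2]-72)<2.0][:,:2].astype(np.float32)
    print(len(t),cv2.minEnclosingCircle(t),t.mean(0),t.min(0),t.max(0))
E
```

```text
clock: 7.8
position: [619.3, -73.9, 158.9]
orientation: [-0.331, -0.625, -0.332, 0.625]
contact_force: [0.4, -0.5, -1.2]
opening: 0.584
wrist pan 0.57 [163.  74.] [622.   47.4  72. ]
wrist pan 0.23 [ 13. 114.] [479.6 124.3  72. ]
wrist long_key 0.57 [ 14. 112.] [464.9 137.6  49.5]
wrist round_keys 0.7 [ 46. 199.] [438.5  40.4  49.5]
(array([    1,    70,   267,  7697,  8349,    43,     0,     0,     1,
        1479, 17081,  1822,     0,     0,     0,     0,     0,     0,
           0]), array([50, 52, 54, 56, 58, 60, 62, 64, 66, 68, 70, 72, 74, 76, 78, 80, 82,
       84, 86, 88]))
18903 ((622.6306762695312, 48.594635009765625), 67.8230209350586) [624.224   44.8732] [555.2356   -18.444834] [689.8656   116.116264]
scene pan 0.75 [282. 235.] [629.2  56.4  72. ]
scene long_key 0.57 [359. 225.] [460.  136.6  49.5]
scene round_keys 0.4 [327. 202.] [445.1  36.   49.5]
(array([  41,   63,   76,  536, 1958,  308,    1,    3,   14,   83, 1214,
        997,   15,    0,    0,    0,    0,    0,    0]), array([50, 52, 54, 56, 58, 60, 62, 64, 66, 68, 70, 72, 74, 76, 78, 80, 82,
       84, 86, 88]))
2211 ((623.56982421875, 48.969444274902344), 68.6094970703125) [626.8567   52.08684] [554.97     -18.882223] [691.7944  116.14412]
```

View pics/wrist3.png

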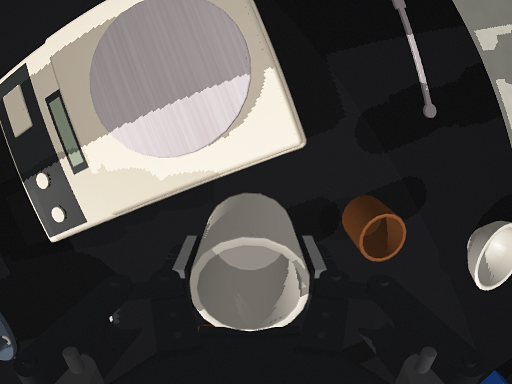

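The pan's centre is at (623,48.7) with radius 67.8, which both cameras agree on. The picture shows the pan at (170,75), the long key at (18,110) and the cup held at (250,280).

```bash
python3 -m pendant '[[-1,0.15,0.5,0,0],[-1,0,1,0,0],[-1,0,1,0,0],[-1,0,1,-0.4,0],[-1,0,0.9,-0.4,0],[-1,0,0.5,-0.4,0],[-1,0,0,-0.4,0],[-1,0,0,0,0]]'
python3 - <<'E'
from h import *
s=ctrl.read_state(); im,d=ctrl.grab_frame("wrist"); print(s["position"])
P=cloud("wrist",d,s,(185,315,225,335)); P=P[np.hypot(*(P[:,:2]-s["position"][:2]).T)<32]
z=np.percentile(P[:,2],90);print("z pct",np.percentile(P[:,2],[2,10,50,90,98]))
t=P[P[:,2]>z-4]; print(cv2.minEnclosingCircle(t[:,:2].astype(np.float32)))
E
```

```text
clock: 9.2
position: [622.6, 46.0, 117.6]
orientation: [-0.331, -0.624, -0.331, 0.626]
contact_force: [-0.3, -0.3, -0.3]
opening: 0.588
[622.59866753  46.02410005 117.56763467]
z pct [102.25653425 106.61585774 146.74107776 187.89471336 196.84957632]
((633.4342651367188, 60.259559631347656), 20.27973747253418)
```

```bash
python3 -m pendant '[[-1,0,0.08,-0.3,0],[-1,0,0,-0.3,0],[-1,0,0,-0.12,0],[-1,0,0,-0.08,0],[-1,0,0,-0.04,0],[-1,0,0,0,0],[-1,0,0,0,0],[-1,0,0,0,0]]'
```

```text
clock: 10.25
position: [623.3, 48.5, 98.0]
orientation: [0.331, 0.625, 0.331, -0.625]
contact_force: [-0.2, 0.6, -1.2]
opening: 0.586
```

```bash
python3 -m pendant '[[-1,0,0,-0.06,0],[-1,0,0,-0.04,0],[-1,0,0,-0.04,0],[-1,0,0,-0.04,0],[-1,0,0,-0.02,0],[-1,0,0,0,0],[-1,0,0,0,0],[-1,0,0,0,0]]'
```

```text
clock: 11.25
position: [623.3, 48.5, 92.9]
orientation: [0.331, 0.625, 0.331, -0.625]
contact_force: [0.0, 0.0, -1.6]
opening: 0.585
```

```bash
python3 -m pendant '[[-1,0,0,-0.03,0],[-1,0,0,0,0],[-1,0,0,0,0],[-1,0,0,0,0],[-1,0,0,0,0],[-1,0,0,0,0],[-1,0,0,0,0],[-1,0,0,0,0]]'
```

```text
clock: 12.25
position: [623.3, 48.5, 92.1]
orientation: [0.331, 0.625, 0.331, -0.625]
contact_force: [0.7, -0.6, -0.5]
opening: 0.585
```

```bash
python3 -m pendant '[[-1,0,0,-0.03,0],[-1,0,0,0,0],[-1,0,0,-0.03,0],[-1,0,0,0,0],[-1,0,0,0,0],[-1,0,0,0,0],[-1,0,0,0,0],[-1,0,0,0,0]]'
```

```text
clock: 13.25
position: [623.3, 48.5, 92.1]
orientation: [0.331, 0.625, 0.331, -0.625]
contact_force: [-1.9, 0.1, 9.4]
opening: 0.589
```

Contact at 9 N, so the beaker is seated. I'll release and go straight up.

```bash
python3 -m pendant '[[1,0,0,0,0],[1,0,0,0,0],[1,0,0,0,0],[1,0,0,0,0],[1,0,0,0.4,0],[1,0,0,0.8,0],[1,0,0,1,0],[1,0,0,1,0]]'
python3 -m pendant '[[1,0,0,0.6,0],[-1,-0.8,0.4,0,0],[-1,-1,0.6,0,0],[-1,-1,0.6,0,0],[-1,-1,0.6,0,1],[-1,-0.6,0.3,0,1],[-1,0,0,0,1],[-1,0,0,0,1]]'
python3 - <<'E'
from h import *
s=ctrl.read_state(); im,d=ctrl.grab_frame("wrist"); save(im,"w4.png")
for t,z in(("long_key",49.5),("round_keys",49.5)):
    for r in ctrl.landmark_of(t,"wrist")[:2]: print(t,round(r["conf"],2),np.round(r["pixel"]),ray("wrist",r["pixel"],z,s).round(1))
for r in ctrl.masks_of("long_key","wrist")[:1]:
    v,u=np.nonzero(r["mask"]); P=np.array([ray("wrist",x,49.5,s)[:2] for x in zip(u,v)]).astype(np.float32); print("mask",r["conf"],cv2.minAreaRect(P))
im,d=ctrl.grab_frame("scene"); P=cloud("scene",d); P=P[(np.hypot(P[:,0]-623,P[:,1]-49)<45)&(P[:,2]>76)&(P[:,2]<140)]
t=P[P[:,2]>126]; print("beaker",P[:,2].max(),cv2.minEnclosingCircle(t[:,:2].astype(np.float32)))
E
```

```text
clock: 14.25
position: [623.3, 48.5, 172.0]
orientation: [0.331, 0.625, 0.331, -0.625]
contact_force: [0.2, 0.5, 0.5]
opening: 1.001
clock: 15.25
position: [512.8, 111.3, 185.8]
orientation: [-0.416, -0.572, -0.416, 0.572]
contact_force: [0.3, 0.1, -0.2]
opening: 0.004
long_key 0.64 [194. 175.] [465.7 136.4  49.5]
round_keys 0.67 [204. 265.] [439.1  39.9  49.5]
mask 0.78 ((466.8911437988281, 138.27256774902344), (49.39555358886719, 29.762283325195312), 76.61936950683594)
beaker 133.76899451778615 ((625.2520751953125, 49.26508712768555), 26.882957458496094)
```

View pics/w4.png

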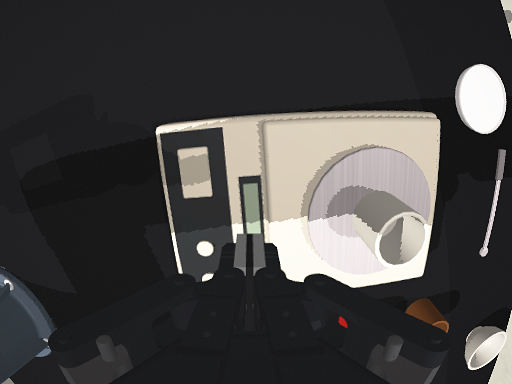

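The beaker stands on the pan at (625,49) with its rim near 132 mm. The long key is at (195,172) in the picture, or (467,138) in the world. The fingers are shut, so I'll go above the key.

```bash
python3 -m pendant '[[-1,-0.9,0.5,0,1],[-1,-0.95,0.59,0,0],[-1,0,0,-1,0],[-1,0,0,-1,0],[-1,0,0,-1,0],[-1,0,0,-1,0],[-1,0,0,-0.9,0],[-1,0,0,0,0]]'
python3 -m pendant '[[-1,0,0,-0.2,0],[-1,0,0,-0.1,0],[-1,0,0,0,0],[-1,0,0,0,0],[-1,0,0,0,0],[-1,0,0,0,0],[-1,0,0,0,0],[-1,0,0,0,0]]'
```

```text
clock: 16.5
position: [466.0, 138.1, 61.8]
orientation: [-0.434, -0.557, -0.435, 0.559]
contact_force: [1.2, 0.1, 0.8]
opening: 0.002
clock: 17.5
position: [467.0, 138.3, 55.5]
orientation: [-0.434, -0.558, -0.434, 0.558]
contact_force: [-0.2, 0.9, -0.8]
opening: -0.001
```

```bash
python3 -m pendant '[[-1,0,0,-0.1,0],[-1,0,0,-0.06,0],[-1,0,0,-0.04,0],[-1,0,0,-0.04,0],[-1,0,0,0,0],[-1,0,0,0,0],[-1,0,0,0,0],[-1,0,0,0,0]]'
```

```text
clock: 18.5
position: [466.9, 138.3, 49.6]
orientation: [-0.434, -0.558, -0.435, 0.558]
contact_force: [0.2, 0.9, 1.5]
opening: -0.004
```

```bash
python3 -m pendant '[[-1,0,0,-0.04,0],[-1,0,0,-0.04,0],[-1,0,0,-0.02,0],[-1,0,0,-0.02,0],[-1,0,0,0,0],[-1,0,0,0,0],[-1,0,0,0,0],[-1,0,0,0,0]]'
```

```text
clock: 19.5
position: [467.0, 138.3, 47.9]
orientation: [0.435, 0.558, 0.434, -0.558]
contact_force: [-2.6, -0.3, 14.0]
opening: 0.002
```

The key is bottomed out at 14 N and has been held for about half a second. I'll let go now, lifting straight up and away.

```bash
python3 -m pendant '[[-1,0,0,0.3,0],[-1,0,0,1,0],[-1,0,0,1,0],[-1,0,0,1,0],[-1,0,0,1,0],[-1,0,0,1,0],[-1,0,0,0,0],[-1,0,0,0,0]]'
python3 - <<'E'
from h import *
im,d=ctrl.grab_frame("scene"); save(im,"s5.png"); P=cloud("scene",d); P=P[(np.hypot(P[:,0]-623,P[:,1]-49)<45)&(P[:,2]>76)&(P[:,2]<140)]
t=P[P[:,2]>126]; print("beaker",P[:,2].max(),cv2.minEnclosingCircle(t[:,:2].astype(np.float32)))
E
```

```text
clock: 20.5
position: [466.4, 138.3, 178.3]
orientation: [-0.434, -0.557, -0.435, 0.558]
contact_force: [-0.2, -0.0, -0.4]
opening: -0.0
beaker 133.3593174881292 ((626.3223876953125, 48.301239013671875), 26.611515045166016)
```

View pics/s5.png

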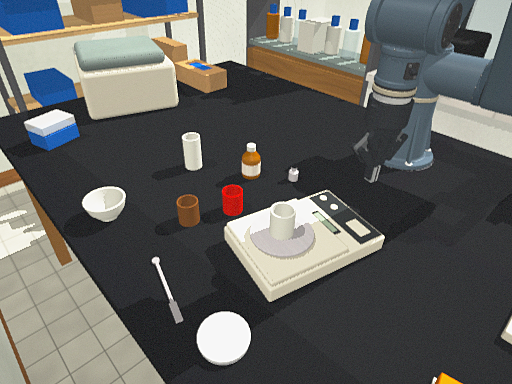

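The beaker stands upright on the middle of the pan at (282,220), the other things haven't moved, and the gripper is well clear.

```bash
python3 -c "
from bench import ctrl
print(ctrl.sign_off())"
```

```text
the job is handed in; nothing more can be done
None
```

The job is handed in, at about 20.6 s on the robot's clock. The short white beaker stands on the balance pan, and I pressed and released the long key after letting go of it.

- **Beaker:** I lowered it gently until it touched the pan at about 9 N, then let go. The last camera check put it upright at about (626, 48), roughly 3 mm from the pan's measured centre at (623, 49). The final picture shows nothing else moved.
- **Key:** I pressed straight down with the fingers shut. It stopped firmly at z = 47.9 mm, where I read 14 N at the end of the hold. I held it for about half a second and then lifted clear; the wrist force was back near zero. I stayed off the round keys.
- **What I could not confirm:** nothing showed the balance registering the press. I infer that it did from the force, the travel and the hold time.
- **Disagreements:** the networks placed the pan and key up to about 15 mm apart between cameras. I used the depth and mask fits instead, which matched the stated sizes. One depth reading of the beaker's rim while it was in the gripper was unusable, so I relied on the grasp height and the contact force there.

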